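Park the parts tote behind the ramp lip

TASK

Line the lidded parts tote up with the loading ramp, blue push roller to the rear, and push it up between the guides until its back edge has dropped down behind the red lip and it lies flat on the deck, then take the gripper away. Push gently and feel for the sprung stop: never ram the tote against it, and leave the red coupling ring, the steel flange and the green can where they stand.

Things in the scene. Friction and masses are not known exactly. Their poses are not given: they have to be found in the camera images.
- tote: Cream closed tote with a grey lid, 130 mm long (x), 110 wide (y), 60 high, 0.45 to 0.9 kg, too wide to grip. Origin: centre of its underside; x points to its nose, z up. Starts flat on the bench before the ramp, nose 80 to 120 mm short of the foot and roughly towards it, out of line by up to 40 mm and 0.2 rad.
- tote_roller (a point): Rearmost point of the blue push roller across the tote's rear, the place to push: tote x = -91 mm, 30 mm above the underside. The roller is 24 mm thick and 96 mm wide, its axis 14 mm behind the rear wall; it turns freely. Fingertips must reach well below its axis, or they press the rear down.
- deck: Steel ramp deck, 352 mm long, rising at 12 degrees, fixed. Origin: middle of the foot line, where its surface meets the bench; x uphill along the surface, y across, z square to it (surface at z = 0). Side guides 14 mm high form a channel 116 mm wide along its full length. Slick: friction with the tote 0.2 to 0.3 (bench 0.5 to 0.7), so the tote may slide back. The push is 2 to 8 N; keep it below 25 N.
- mouth (a point): Middle of the ramp mouth, on the bench 57 mm before the foot. From here two yellow flared guides, 22 mm high, narrow from about 174 mm apart to about 122 mm at the foot.
- lip_mid (a point): Point on the deck at x = 150 mm: middle of the range where the red lip's upright uphill face may be. The lip is 7 mm high: a 27 mm slope on its downhill side, an 8 mm flat crest, then the upright face. Lip and stop are one catch frame, clamped up to 22 mm downhill or uphill of this point; its place is not measured: feel or see it. It does not yield to pushing.
- stop_mid (a point): Point on the deck at x = 282 mm: middle of the range of the black sprung stop plate, which faces the tote's nose 132 mm uphill of the lip's upright face (same shift as the lip). It gives way by about 1.1 N per mm for 6 mm, then is solid. The tote's rear edge drops 2 mm before its nose meets the stop.
- tote_rear (a point): Middle of the tote's rear lower edge (tote x = -65 mm, underside).
- tote_nose (a point): Middle of the tote's front lower edge (tote x = +65 mm, underside).
- coupling: Red steel coupling ring, 72 mm across, 45 mm high, standing beside the ramp on the robot's side; origin: centre of its underside. Leave alone.
- flange: Steel flange, 60 mm across, 30 mm high, beside the ramp on the far side; origin: centre of its underside. Leave alone.
- can: Green can, 60 mm across, 150 mm high, standing on the robot's left, near the top of the ramp; origin: centre of its underside. Leave alone.
There are look-alikes about, which are no part of the job. Leave any purple or yellow look-alike of the tote alone.

How it is judged:
By the outcome, as a careful person would: the job done as asked, in the order asked, and still so for the second after the job is handed in, with the robot touching nothing.
It also fails if it takes over 72 s, if anything falls off the work surface, if the arm or the gripper's body presses on something with over 40 N, if the wrist force passes 120 N, or if a joint passes its speed limit or range.

ROBOT

A 7-joint arm with a two-finger parallel gripper is mounted at the origin on the work surface. World frame = base frame: x ahead of the robot, y to its left, z up, the work surface at z = 0. Lengths are in m, angles in degrees, forces in N, time in s.
With the tool pointing down it reaches from about 0.425 to 0.875 m from the base axis. Payload 4.7 kg.
Tool frame: the origin (TCP) lies on the centre line of the jaws, within the pads' length; the fingertips stand 19 mm ahead of it and the grasp point (between the pads) is the TCP; z points along the fingers, y is the line along which they close (so a half turn about z gives the same grasp; the last joint's range is limited). The gripper opens to 87 mm and grips with 3 to 60 N. Pads are 19 mm wide; open, the fingers measure 117 mm over their backs; the gripper's body (75 mm by 190 mm) begins 51 mm behind the grasp point.
Start: joints at [0.808, 18.392, -4.016, 83.108, 1.295, 78.541, -3.26], TCP at [0.65, -0, 0.242] pointing down, gripper open.
Joint ranges: [-163.93, 163.93], [-17.29, 119.83], [-79.2, 71.16], [3.27, 140.29], [-89.18, 269.18], [5.43, 117.66], [-154.24, 154.24]. Speed limits (degrees/s): [147.25, 147.25, 180, 180, 180, 180, 180].

INTERFACE

Orientations are given as [roll, pitch, yaw] about the fixed x, y, z axes, in that order (R = Rz(yaw) Ry(pitch) Rx(roll)).
In Python, from cell import env, imaging gives the robot as it stands.
- The arm moves only by the shell command python3 -m crank 'ROWS' [OPENING] [FORCE]. ROWS is JSON, a list of rows, each an object of numbers: "x", "y", "z": the shift along the tool's x, y, z in m; "turn": the turn about the tool's z in rad. In form: [{"x": .., "y": .., "z": .., "turn": ..}, ...]. A call has 1 to 12 rows; each row is the pose to reach, as a shift and turn from the pose commanded when the call began, along the tool's axes at that moment; what a row does not reach only later rows make up. A row lasts 1/8 s, in which the tool goes at most 62.5 mm and 10.7 degrees, less where a joint would pass 70% of its speed; a pose out of reach is approached as far as the arm can. A call with a gripper value outside its range is refused whole. OPENING is the finger opening in m, from 0 to 0.087, set as the call begins (- or left out, the last holds). The fingers move at their own pace and stop on an object; FORCE is the grip in N (left out, the last holds). Time passes only in rows, so rows that repeat a pose let the fingers close. It gives the time, the measured TCP pose, the force, the opening and the grip force at its end, in the units of the state.
- env.get_obs(): the state, without advancing time (a new reading comes with each control period).
- imaging.read_camera(name): name is "scene" or "side" or "wrist"; returns the picture (400x640x3 uint8, red, green, blue); there is no depth.
- imaging.get_calibration(name): a dict with "camera_matrix" (3x3 intrinsics, pixels), "k1" (the pictures are not rectified: a ray, as slopes to the right and down, at radius r is drawn at 1 + k1 r^2 times it, then the intrinsics apply), "position" and "attitude" of the camera in the world. Camera axes: x right, y up, looking along -z (the intrinsics and any distortion apply to the point x, -y, -z); pixel columns grow to the right and rows downward; lengths in m; the calibration is good to about 2 mm. A picture is of the moment at which its call begins: read the wrist's pose just before it. get_calibration takes no time and is no camera call; for the wrist camera it gives the pose at the moment of the call.
- env.sign_off(): hands the job in; it is judged then, once.
The state is a dict: "time_s": time; "qpos": joint angles; "joint_velocities": joint speeds; "effort": joint torques, N m; "tool_pos": TCP position; "tool_rot": TCP orientation; "force": force on the tool from outside, world axes, zero at the start; "wrist_torque": the same for the moment, N m; "grip_width": finger opening in m; "grasp_force": force on a finger pad.
Only numpy, scipy, OpenCV 4.12 (cv2) and the standard library are available. Lean on these libraries where they do the work, as an engineer would, in place of code of your own. Each camera call takes 0.05 s, during which the arm holds its last target. There are 200 camera calls.

## Working session

There is one attempt and no reset: what is moved stays moved. The work goes in short steps, Python scripts to look and compute and a shell command to move; the robot and the scene stay as the last step left them, time stands still between calls to the robot, and variables do not carry over. Pictures are saved under pics/ and viewed, at most 10 in all, crops included, and the job is handed in when it is done.

```bash
ls; mkdir -p pics; cat > h.py <<'E'
import numpy as np, cv2
from cell import env, imaging
from scipy.spatial.transform import Rotation as R
def cal(name):
    c=imaging.get_calibration(name); a=np.array(c["attitude"])
    if a.shape==(3,3): M=a
    else: M=R.from_euler('xyz',a,degrees=True).as_matrix()
    return np.array(c["camera_matrix"]),c["k1"],np.array(c["position"]),M
def px2w(name,u,v,z=0.,C=None):
    K,k1,p,M=C or cal(name)
    d=np.array([(u-K[0,2])/K[0,0],(v-K[1,2])/K[1,1]]); s=d.copy()
    for _ in range(30): s=d/(1+k1*(s@s))
    r=M@np.array([s[0],-s[1],-1]); return p+r*(z-p[2])/r[2]
def w2px(name,P,C=None):
    K,k1,p,M=C or cal(name)
    q=(np.atleast_2d(P)-p)@M; s=np.c_[q[:,0]/-q[:,2],-q[:,1]/-q[:,2]]
    s=s*(1+k1*(s**2).sum(1))[:,None]
    return np.c_[s[:,0]*K[0,0]+K[0,2],s[:,1]*K[1,1]+K[1,2]]
def save(name,f,box=None,k=1):
    im=imaging.read_camera(name)[:,:,::-1]
    if box: im=im[box[1]:box[3],box[0]:box[2]]
    cv2.imwrite('pics/'+f,cv2.resize(im,None,fx=k,fy=k,interpolation=cv2.INTER_CUBIC))
E
python3 - <<'E'
from h import *
o=env.get_obs(); print(o)
for n in("scene","side","wrist"): print(n,imaging.get_calibration(n))
a=imaging.read_camera("scene")[:,:,::-1]; b=imaging.read_camera("side")[:,:,::-1]
cv2.imwrite('pics/a.png',a);cv2.imwrite('pics/b.png',b)
E
```

```text
pics
{'time_s': 0.0, 'qpos': array([ 0.80787603, 18.43841531, -4.01615998, 83.17436242,  1.29517374,
       78.54181378, -3.26002596]), 'joint_velocities': array([-0.03731813, -0.0445839 , -0.05067138, -0.04422268,  0.01351015,
       -0.03711491, -0.03683804]), 'effort': array([-2.58547143e-04, -4.91284704e+01, -4.03903294e-01, -3.12526345e+01,
       -6.40594075e-02,  4.37659642e-02,  1.61017233e-04]), 'tool_pos': array([ 6.49479719e-01, -4.37927546e-05,  2.40473609e-01]), 'tool_rot': array([-1.79890665e+02,  5.77376468e-03,  9.00024723e+01]), 'force': array([ 0.07972452, -0.19332351, -0.13157192]), 'wrist_torque': array([ 0.00147121,  0.01224305, -0.00655725]), 'grasp_force': 0.0, 'grip_width': 0.08704577185515613}
scene {'camera_matrix': array([[495.04141695,   0.        , 310.72014802],
       [  0.        , 495.04141695, 195.75506867],
       [  0.        ,   0.        ,   1.        ]]), 'k1': -0.1581063992164986, 'position': array([1.31693036, 0.62729689, 0.70731987]), 'attitude': array([ 59.89462267,  -1.06996691, 126.54270717])}
side {'camera_matrix': array([[452.56133942,   0.        , 318.71111547],
       [  0.        , 452.56133942, 196.14439717],
       [  0.        ,   0.        ,   1.        ]]), 'k1': -0.00012209919710554895, 'position': array([0.20182656, 0.87519491, 0.76806735]), 'attitude': array([  52.45841994,    0.9881706 , -164.27080376])}
wrist {'camera_matrix': array([[293.22443831,   0.        , 315.70780208],
       [  0.        , 293.22443831, 198.0849757 ],
       [  0.        ,   0.        ,   1.        ]]), 'k1': 0.011210796567669566, 'position': array([0.64882525, 0.08011637, 0.3834882 ]), 'attitude': array([-17.03756146,   0.11226203,  -0.08416708])}
```

View pics/a.png

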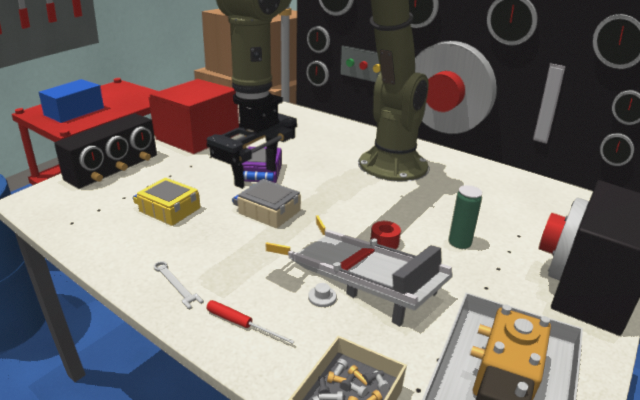

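View pics/b.png

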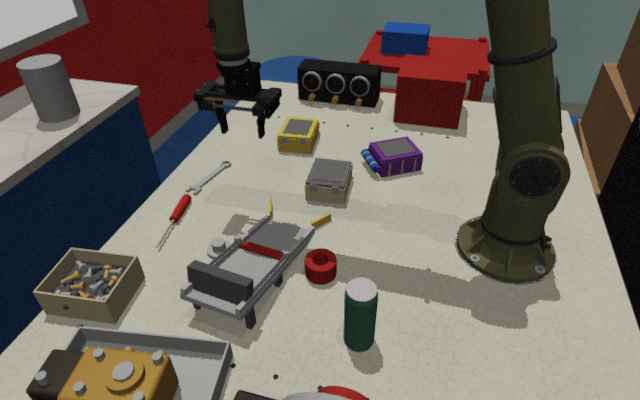

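Candidates: cream tote with grey lid, scene (268,202) / side (329,180); purple one, scene (262,162) / side (395,155); and yellow one, scene (168,199) / side (298,134). The cream one in front of the ramp mouth fits. I'll confirm it in an enlarged crop.

```bash
python3 - <<'E'
from h import *
a=cv2.imread('pics/a.png')[150:330,225:465]; b=cv2.imread('pics/b.png')[140:330,175:365]
cv2.imwrite('pics/a2.png',cv2.resize(a,None,fx=3.3,fy=3.3,interpolation=cv2.INTER_CUBIC))
cv2.imwrite('pics/b2.png',cv2.resize(b,None,fx=3.15,fy=3.15,interpolation=cv2.INTER_CUBIC))
E
```

```text
(no output)
```

View pics/a2.png

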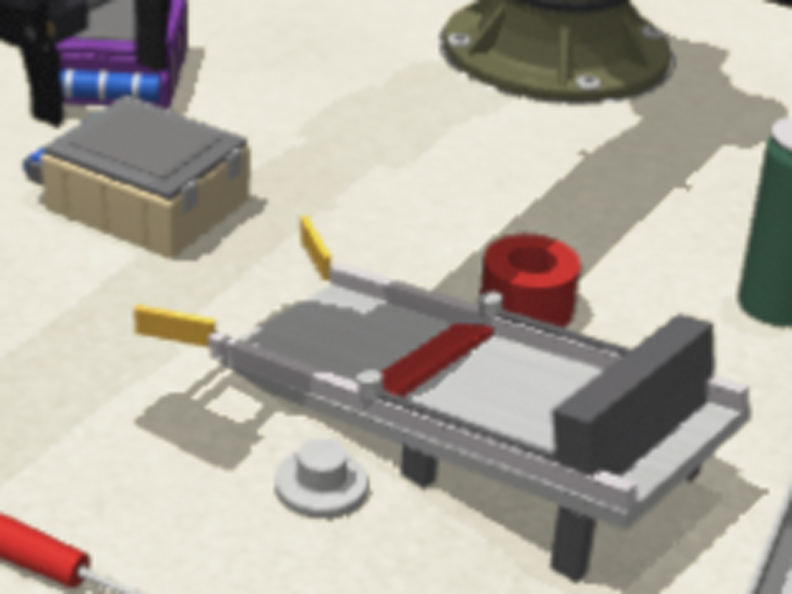

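View pics/b2.png

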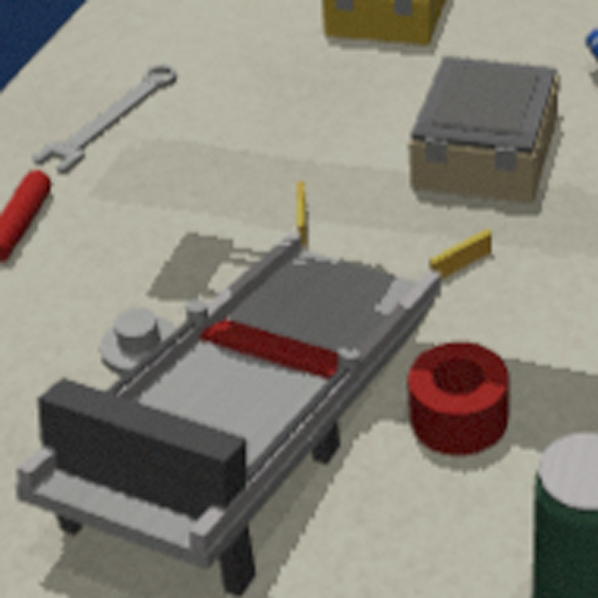

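The crops confirm it: the cream tote has the grey lid, with the blue roller just visible at its rear (crop 35,163). The ramp runs roughly towards +y. Next I'll fit the poses from the corner pixels in both views.

```bash
cat > fit.py <<'E'
from h import *
from scipy.optimize import least_squares
A=lambda u,v:(u/3.3+225,v/3.3+150)
B=lambda u,v:(u/3.15+175,v/3.15+140)
def fit(obs,x0):
    Cs={n:cal(n) for n in("scene","side")}
    def f(q,full=False):
        r=[]
        for n,uv,P in obs:
            c,s=np.cos(q[2]),np.sin(q[2]); P=np.array(P)
            w=[q[0]+c*P[0]-s*P[1],q[1]+s*P[0]+c*P[1],P[2]]
            r.append(w2px(n,w,Cs[n])[0]-uv)
        return np.array(r) if full else np.ravel(r)
    s=least_squares(f,x0,loss='soft_l1'); return s.x,f(s.x,True)
E
python3 - <<'E'
from fit import *
L,W=.065,.055
tote=[("scene",A(45,150),(-L,-W,.06)),("scene",A(127,97),(-L,W,.06)),("scene",A(247,143),(L,W,.06)),("scene",A(172,193),(L,-W,.06)),
("scene",A(44,208),(-L,-W,0)),("scene",A(174,256),(L,-W,0)),("scene",A(248,202),(L,W,0)),
("side",B(413,137),(L,-W,.06)),("side",B(540,148),(L,W,.06)),("side",B(557,68),(-L,W,.06)),("side",B(448,58),(-L,-W,.06)),("side",B(413,193),(L,-W,0)),("side",B(535,212),(L,W,0))]
q,r=fit(tote,[.62,0,1.5]);print("tote",q,np.degrees(q[2]));print(r.round(1).tolist())
F=[("scene",A(137,307),(-.057,-.087,.022)),("scene",A(135,330),(-.057,-.087,0)),("scene",A(215,320),(0,-.061,.022)),("scene",A(213,343),(0,-.061,0)),
("scene",A(304,217),(-.057,.087,.022)),("scene",A(302,240),(-.057,.087,0)),("scene",A(330,255),(0,.061,.022)),
("side",B(301,183),(-.057,-.087,.022)),("side",B(303,242),(0,-.061,0)),("side",B(491,233),(-.057,.087,.022)),("side",B(491,252),(-.057,.087,0)),("side",B(434,263),(0,.061,.022)),("side",B(434,277),(0,.061,0))]
d,r=fit(F,[.75,.2,1.5]);print("deck",d,np.degrees(d[2]));print(r.round(1).tolist())
c,s=np.cos(d[2]),np.sin(d[2]);t=np.radians(12)
def dk(x,y,z):
    h=x*np.cos(t)-z*np.sin(t); return [d[0]+c*h-s*y,d[1]+s*h+c*y,x*np.sin(t)+z*np.cos(t)]
P=np.array([dk(352,0,0) for _ in [0]])if 0 else None
for n,k,o in(("scene",3.3,(225,150)),("side",3.15,(175,140))):
    for x,y,z in [(.352,-.058,.0),(.352,.058,0),(.15,-.058,0),(.15,.058,0),(.15,-.058,.007),(.15,.058,.007),(.172,0,.007),(.128,0,.007),(0,.058,.014),(0,-.058,.014)]:
        print(n,(x,y,z),((w2px(n,dk(x,y,z))[0]-o)*k).round())
dx,dy=q[0]-d[0],q[1]-d[1]
print("tote in deck: x",c*dx+s*dy,"y",-s*dx+c*dy,"yaw",q[2]-d[2])
E
```

```text
tote [ 0.46431336 -0.12302772  1.63584003] 93.72672964100947
[[-1.1, -1.7], [-0.3, -1.8], [2.3, -2.7], [0.5, 0.1], [0.5, 0.2], [0.3, 1.0], [1.8, -1.3], [-1.3, -0.5], [-0.9, 0.6], [1.1, -0.7], [-2.0, -1.3], [-0.5, -0.6], [0.2, -1.9]]
deck [0.52262401 0.04817222 1.4291953 ] 81.88685893721738
[[-0.7, -1.4], [0.2, -0.9], [0.1, 0.5], [0.7, 1.0], [-0.4, -1.1], [-0.0, -0.9], [0.9, 0.1], [0.8, -1.2], [-0.9, 1.3], [-0.2, -1.2], [-0.2, -0.8], [-0.4, 0.1], [-0.2, 2.2]]
scene (0.352, -0.058, 0.0) [631. 500.]
scene (0.352, 0.058, 0) [736. 410.]
scene (0.15, -0.058, 0) [372. 403.]
scene (0.15, 0.058, 0) [483. 330.]
scene (0.15, -0.058, 0.007) [371. 394.]
scene (0.15, 0.058, 0.007) [483. 321.]
scene (0.172, 0, 0.007) [454. 365.]
scene (0.128, 0, 0.007) [404. 348.]
scene (0, 0.058, 0.014) [327. 264.]
scene (0, -0.058, 0.014) [215. 327.]
side (0.352, -0.058, 0.0) [ 31. 486.]
side (0.352, 0.058, 0) [189. 545.]
side (0.15, -0.058, 0) [206. 333.]
side (0.15, 0.058, 0) [344. 376.]
side (0.15, -0.058, 0.007) [206. 325.]
side (0.15, 0.058, 0.007) [344. 368.]
side (0.172, 0, 0.007) [258. 361.]
side (0.128, 0, 0.007) [289. 332.]
side (0, 0.058, 0.014) [431. 268.]
side (0, -0.058, 0.014) [304. 232.]
tote in deck: x -0.1777157401916728 y 0.03356588496216044 yaw 0.2066447267915903
```

The fits agree to about 1–2 px. In the deck frame the tote is at x -178 mm, y +34 mm (towards the robot) and yaw +0.207 rad. I'll straddle its robot-side nose corner with the open fingers and pull it outwards. That shifts it and turns it clockwise in one move.

```bash
python3 -m crank '[{"x":-0.01,"y":-0.03,"z":0.015,"turn":-0.1},{"x":-0.02,"y":-0.06,"z":0.03,"turn":-0.2},{"x":-0.03,"y":-0.1,"z":0.05,"turn":-0.3},{"x":-0.045,"y":-0.14,"z":0.07,"turn":-0.4},{"x":-0.055,"y":-0.18,"z":0.09,"turn":-0.5},{"x":-0.064,"y":-0.2165,"z":0.11,"turn":-0.546},{"x":-0.064,"y":-0.2165,"z":0.11,"turn":-0.546},{"x":-0.064,"y":-0.2165,"z":0.11,"turn":-0.546}]' 0.087
python3 - <<'E'
from h import *
o=env.get_obs();print(o['qpos'],o['tool_pos'],o['tool_rot'])
a=imaging.read_camera("side")[:,:,::-1][100:260,225:425]
b=imaging.read_camera("wrist")[:,:,::-1]
cv2.imwrite('pics/c.png',np.hstack([cv2.resize(a,(400,320),interpolation=cv2.INTER_CUBIC),cv2.resize(b,(400,250)).copy() if 0 else cv2.copyMakeBorder(cv2.resize(b,(400,250)),0,70,0,0,cv2.BORDER_CONSTANT)]))
E
```

```text
time_s: 1.1
tool_pos: [0.4343, -0.0639, 0.132]
tool_rot: [179.9, 0.0, 121.3]
force: [-0.0, -0.5, 0.4]
grip_width: 0.0872
grasp_force: 0.0
[  9.44000008  -2.09763531  -4.43867752 119.38640568  -0.18974464
  62.62185844  36.35920573] [ 0.43427626 -0.06393366  0.13203514] [1.79929252e+02 4.42425203e-02 1.21267877e+02]
```

View pics/c.png

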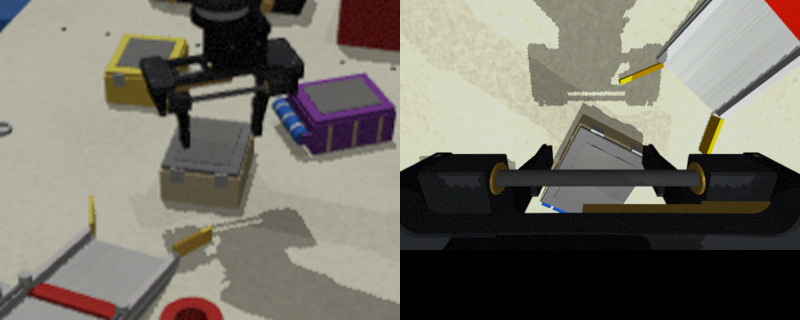

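```bash
python3 - <<'E'
from h import *
C=cal("wrist");o=env.get_obs()
im=imaging.read_camera("wrist")[:,:,::-1].copy()
t=np.array([.4643,-.1230]);y=1.6358
X=np.array([np.cos(y),np.sin(y)]);Y=np.array([-X[1],X[0]])
def poly(pts,z,col): 
    p=w2px("wrist",[[*q,z] for q in pts],C);cv2.polylines(im,[np.round(p*8).astype(np.int32)],True,col,1,cv2.LINE_AA,3)
bx=[t+a*.065*X+b*.055*Y for a,b in((1,1),(1,-1),(-1,-1),(-1,1))]
poly(bx,.06,(0,255,0));poly(bx,0,(0,255,255))
T=o['tool_pos'][:2];a=np.radians(o['tool_rot'][2]);tx=np.array([np.cos(a),np.sin(a)]);ty=np.array([tx[1],-tx[0]])
for s in(-1,1):
    f=[T+i*.0095*tx+s*j*ty for i,j in((1,.0435),(1,.0585),(-1,.0585),(-1,.0435))]
    poly(f,.06,(255,0,255))
    print(s,[((np.array(q)-t)@X*1e3).round(),] if 0 else [[round(1e3*(q-t)@X),round(1e3*(q-t)@Y)] for q in f])
cv2.imwrite('pics/d.png',cv2.resize(im[140:360,180:440],None,fx=2.7,fy=2.7,interpolation=cv2.INTER_CUBIC))
E
```

```text
-1 [[49, 68], [42, 82], [26, 73], [32, 60]]
1 [[90, -9], [97, -22], [80, -31], [73, -18]]
```

View pics/d.png

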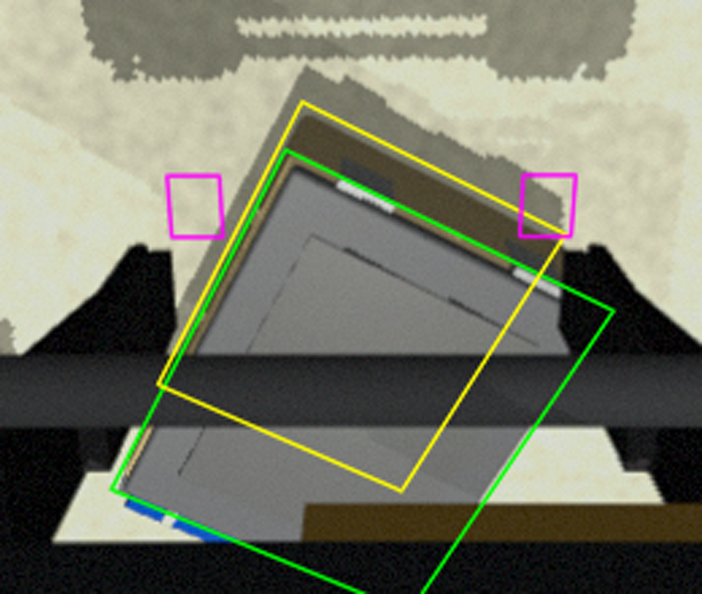

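The overlay matches the tote. The planned finger positions clear the robot-side wall by about 5 mm and the nose by about 8 mm, so I'll go down and pull.

```bash
python3 -m crank '[{"x":0.0015,"y":-0.0025,"z":0.02},{"x":0.0015,"y":-0.0025,"z":0.045},{"x":0.0015,"y":-0.0025,"z":0.07},{"x":0.0015,"y":-0.0025,"z":0.09},{"x":0.0015,"y":-0.0025,"z":0.1},{"x":0.0015,"y":-0.0025,"z":0.1},{"x":0.0015,"y":-0.0025,"z":0.1}]' && python3 -m crank '[{"x":-0.003,"y":0.0035},{"x":-0.006,"y":0.007},{"x":-0.008,"y":0.01},{"x":-0.0105,"y":0.013},{"x":-0.013,"y":0.016},{"x":-0.0155,"y":0.019},{"x":-0.018,"y":0.022},{"x":-0.0205,"y":0.025},{"x":-0.023,"y":0.028},{"x":-0.0245,"y":0.03},{"x":-0.0245,"y":0.03}]'
python3 - <<'E'
from h import *
a=imaging.read_camera("side")[:,:,::-1][120:260,225:425]
b=imaging.read_camera("scene")[:,:,::-1][130:290,210:360]
cv2.imwrite('pics/e.png',np.hstack([cv2.resize(a,(429,300),interpolation=cv2.INTER_CUBIC),cv2.resize(b,(281,300),interpolation=cv2.INTER_CUBIC)]))
E
```

```text
invalid input
```

View pics/e.png

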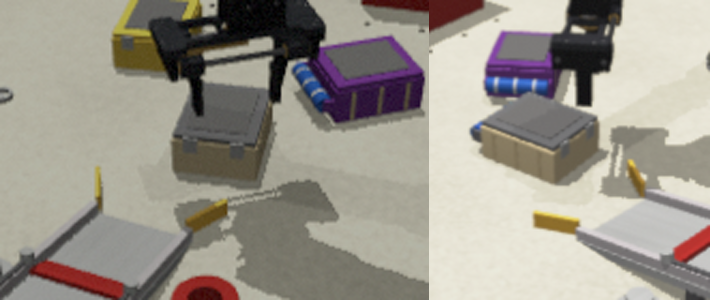

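The picture shows the arm has not moved. The call was refused because every row needs all four keys. I'll resend it with them.

```bash
python3 -m crank '[{"x":0.0015,"y":-0.0025,"z":0.02,"turn":0},{"x":0.0015,"y":-0.0025,"z":0.045,"turn":0},{"x":0.0015,"y":-0.0025,"z":0.07,"turn":0},{"x":0.0015,"y":-0.0025,"z":0.09,"turn":0},{"x":0.0015,"y":-0.0025,"z":0.1,"turn":0},{"x":0.0015,"y":-0.0025,"z":0.1,"turn":0},{"x":0.0015,"y":-0.0025,"z":0.1,"turn":0}]'
```

```text
time_s: 2.22
tool_pos: [0.4314, -0.0641, 0.0323]
tool_rot: [179.9, 0.1, 121.3]
force: [0.1, 0.1, -0.3]
grip_width: 0.0874
grasp_force: 0.0
```

```bash
python3 -m crank '[{"x":-0.003,"y":0.0035,"z":0,"turn":0},{"x":-0.006,"y":0.007,"z":0,"turn":0},{"x":-0.008,"y":0.01,"z":0,"turn":0},{"x":-0.0105,"y":0.013,"z":0,"turn":0},{"x":-0.013,"y":0.016,"z":0,"turn":0},{"x":-0.0155,"y":0.019,"z":0,"turn":0},{"x":-0.018,"y":0.022,"z":0,"turn":0},{"x":-0.0205,"y":0.025,"z":0,"turn":0},{"x":-0.023,"y":0.028,"z":0,"turn":0},{"x":-0.0245,"y":0.03,"z":0,"turn":0},{"x":-0.0245,"y":0.03,"z":0,"turn":0}]'
python3 - <<'E'
from h import *
a=imaging.read_camera("side")[:,:,::-1]
b=imaging.read_camera("scene")[:,:,::-1]
cv2.imwrite('pics/f.png',np.hstack([cv2.resize(a[130:250,270:400],(400,369),interpolation=cv2.INTER_CUBIC),cv2.resize(b[150:270,225:355],(400,369),interpolation=cv2.INTER_CUBIC)]))
E
```

```text
time_s: 3.6
tool_pos: [0.4695, -0.0695, 0.0317]
tool_rot: [180.0, 0.0, 121.3]
force: [-1.7, 0.4, -0.4]
grip_width: 0.0869
grasp_force: 0.6
```

View pics/f.png

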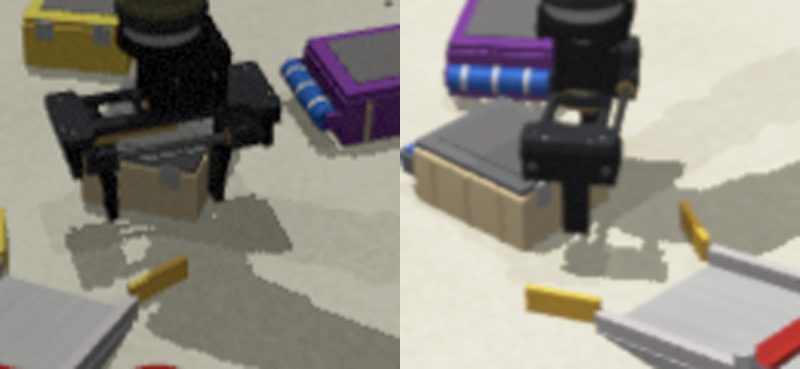

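```bash
cat > rel.py <<'E'
from fit import *
D=np.array([.5226,.0482,1.4292])
def rel(p):
    c,s=np.cos(D[2]),np.sin(D[2]);dx,dy=p[0]-D[0],p[1]-D[1]
    return np.round([1e3*(c*dx+s*dy),1e3*(-s*dx+c*dy)],1)
E
python3 - <<'E'
from rel import *
L,W=.065,.055;k=400/130
S=lambda u,v:(u/k+225,v/k+150)
V=lambda u,v:(u/k+270,v/k+130)
obs=[("scene",S(15,152),(-L,-W,.06)),("scene",S(124,193),(L,-W,.06)),("scene",S(127,248),(L,-W,0)),("scene",S(15,196),(-L,-W,0)),
("side",V(83,165),(L,-W,.06)),("side",V(83,202),(L,-W,0)),("side",V(203,220),(L,W,0))]
q,r=fit(obs,[.49,-.12,1.45]);print(q,rel(q),"yaw rel",q[2]-D[2]);print(r.round(1).tolist())
E
```

```text
[ 0.487682   -0.13369488  1.56530938] [-185.     8.9] yaw rel 0.13610937965751368
[[-1.4, -4.5], [0.6, -1.4], [0.3, 0.9], [0.1, 0.6], [-0.5, -5.1], [0.5, 0.4], [-0.3, 0.8]]
```

```bash
python3 -m crank '[{"x":0.002,"y":-0.002,"z":-0.03,"turn":0},{"x":0.002,"y":-0.002,"z":-0.07,"turn":0},{"x":0.0,"y":0.0,"z":-0.1,"turn":0.08},{"x":-0.03,"y":-0.015,"z":-0.1,"turn":0.2},{"x":-0.07,"y":-0.035,"z":-0.1,"turn":0.32},{"x":-0.11,"y":-0.06,"z":-0.1,"turn":0.44},{"x":-0.145,"y":-0.075,"z":-0.1,"turn":0.56},{"x":-0.1634,"y":-0.0879,"z":-0.1,"turn":0.687},{"x":-0.1634,"y":-0.0879,"z":-0.1,"turn":0.687},{"x":-0.1634,"y":-0.0879,"z":-0.1,"turn":0.687}]' 0.05
python3 - <<'E'
from rel import *
for uv in((377,172),(362,155),(375,165)): print(px2w("side",*uv))
o=env.get_obs();print(o['qpos'].round(),rel(o['tool_pos']))
C=cal("wrist");im=imaging.read_camera("wrist")[:,:,::-1].copy()
h=cv2.cvtColor(im,cv2.COLOR_BGR2HSV)
cv2.imwrite('pics/g.png',cv2.resize(im[60:400,60:580],None,fx=1.5,fy=1.5,interpolation=cv2.INTER_CUBIC))
E
```

```text
time_s: 4.95
tool_pos: [0.4792, -0.2535, 0.1317]
tool_rot: [180.0, -0.0, 82.1]
force: [0.6, -0.0, 0.2]
grip_width: 0.0502
grasp_force: 0.0
[ 0.34921344 -0.24048914  0.        ]
[ 0.41112682 -0.32213466  0.        ]
[ 0.36158943 -0.2761518   0.        ]
[ 19.  10.   7. 107.  -1.  63.  18.] [-304.8    0.4]
```

View pics/g.png

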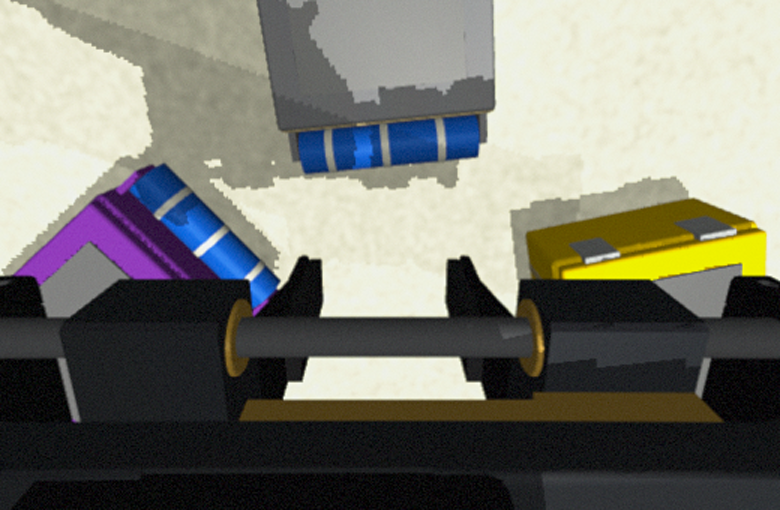

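```bash
python3 - <<'E'
from rel import *
f=lambda u,v:(u/1.5+60,v/1.5+60)
for n,u,v,z in(("rollerL rear",305,173,.025),("rollerR rear",480,157,.025),("rollerL top",297,142,.04),("rollerR top",477,125,.04),("lidL",278,130,.06),("lidR",494,108,.06),("purp roller",280,282,.03),("purp top",245,270,.04),("yel",530,275,.03)):
    print(n,rel(px2w("wrist",*f(u,v),z)))
E
```

```text
rollerL rear [-280.3   46.9]
rollerR rear [-270.6  -53.9]
rollerL top [-260.1   47.6]
rollerR top [-250.8  -47.8]
lidL [-251.2   52.6]
lidR [-240.6  -51.2]
purp roller [-347.5   64.7]
purp top [-334.8   82. ]
yel [-342.4  -88.1]
```

The roller centre is at deck (-275, -2) mm with yaw about +0.09 rad, so the tote is nearly in line. The fingers clear both look-alikes: purple at (-347, +65) and yellow at (-342, -88). I'll go down and push gently with both fingers.

```bash
python3 -m crank '[{"x":0,"y":0,"z":0.03,"turn":0},{"x":0,"y":0,"z":0.06,"turn":0},{"x":0,"y":0,"z":0.085,"turn":0},{"x":0,"y":0,"z":0.1,"turn":0},{"x":0.005,"y":0,"z":0.1,"turn":0},{"x":0.01,"y":0,"z":0.1,"turn":0},{"x":0.014,"y":0,"z":0.1,"turn":0},{"x":0.018,"y":0,"z":0.1,"turn":0},{"x":0.022,"y":0,"z":0.1,"turn":0},{"x":0.026,"y":0,"z":0.1,"turn":0},{"x":0.030,"y":0,"z":0.1,"turn":0},{"x":0.034,"y":0,"z":0.1,"turn":0}]'
python3 -m crank '[{"x":0.005,"y":0,"z":0,"turn":0},{"x":0.01,"y":0,"z":0,"turn":0},{"x":0.015,"y":0,"z":0,"turn":0},{"x":0.02,"y":0,"z":0,"turn":0},{"x":0.025,"y":0,"z":0,"turn":0},{"x":0.03,"y":0,"z":0,"turn":0},{"x":0.035,"y":0,"z":0,"turn":0},{"x":0.04,"y":0,"z":0,"turn":0},{"x":0.045,"y":0,"z":0,"turn":0},{"x":0.05,"y":0,"z":0,"turn":0},{"x":0.05,"y":0,"z":0,"turn":0}]'
python3 - <<'E'
from rel import *
o=env.get_obs();print(rel(o['tool_pos']))
im=imaging.read_camera("wrist")[:,:,::-1];cv2.imwrite('pics/h_unviewed.png',im)
h=cv2.cvtColor(im,cv2.COLOR_BGR2HSV)
m=((h[...,0]>100)&(h[...,0]<128)&(h[...,1]>130)&(h[...,2]>50)).astype(np.uint8)
n,l,s,c=cv2.connectedComponentsWithStats(m)
for i in range(1,n):
    if s[i,4]>25: print("blue",s[i],c[i].round())
m=((h[...,0]>18)&(h[...,0]<32)&(h[...,1]>150)&(h[...,2]>90)).astype(np.uint8)
n,l,s,c=cv2.connectedComponentsWithStats(m)
for i in range(1,n):
    if s[i,4]>25: print("yellow",s[i],c[i].round())
E
```

```text
time_s: 6.5
tool_pos: [0.4833, -0.2209, 0.0315]
tool_rot: [-180.0, 0.0, 81.9]
force: [-1.0, -2.0, 0.5]
grip_width: 0.0499
grasp_force: 1.3
time_s: 7.88
tool_pos: [0.4907, -0.1704, 0.0315]
tool_rot: [180.0, -0.1, 82.0]
force: [-0.2, -0.2, 0.5]
grip_width: 0.0503
grasp_force: 0.1
[-220.9    0.7]
blue [ 324  211   52   35 1739] [349. 228.]
blue [225 212  31  34 918] [239. 228.]
blue [ 262  212   53   34 1718] [288. 228.]
blue [ 383  212   39   33 1176] [403. 228.]
blue [108 334   5   7  28] [110. 337.]
yellow [210 264   8  47 171] [213. 289.]
yellow [415 266   8  45 168] [419. 290.]
```

The roller's blue bands are level, all at row 212, so the tote is aligned. It sits about 3 mm to the far side with its nose at the mouth. I'll push on into the flares, easing sideways a little.

```bash
python3 -m crank '[{"x":0.005,"y":0,"z":0,"turn":0},{"x":0.01,"y":-0.001,"z":0,"turn":0},{"x":0.015,"y":-0.002,"z":0,"turn":0},{"x":0.02,"y":-0.003,"z":0,"turn":0},{"x":0.025,"y":-0.003,"z":0,"turn":0},{"x":0.03,"y":-0.003,"z":0,"turn":0},{"x":0.035,"y":-0.003,"z":0,"turn":0},{"x":0.04,"y":-0.003,"z":0,"turn":0},{"x":0.045,"y":-0.003,"z":0,"turn":0},{"x":0.05,"y":-0.003,"z":0,"turn":0},{"x":0.055,"y":-0.003,"z":0,"turn":0},{"x":0.06,"y":-0.003,"z":0,"turn":0}]'
python3 -m crank '[{"x":0.005,"y":0,"z":0,"turn":0},{"x":0.01,"y":0,"z":0,"turn":0},{"x":0.014,"y":0,"z":0,"turn":0},{"x":0.018,"y":0,"z":0,"turn":0},{"x":0.022,"y":0,"z":0,"turn":0},{"x":0.026,"y":0,"z":0,"turn":0},{"x":0.03,"y":0,"z":0,"turn":0}]'
cat > look.py <<'E'
from rel import *
o=env.get_obs();F=o['force'];c,s=np.cos(D[2]),np.sin(D[2])
print(rel(o['tool_pos']),'z',o['tool_pos'][2].round(4),'push',round(-(c*F[0]+s*F[1]),1),'lat',round(-s*F[0]+c*F[1],1),'Fz',F[2].round(1),'t',o['time_s'])
im=imaging.read_camera("wrist")[:,:,::-1]
h=cv2.cvtColor(im,cv2.COLOR_BGR2HSV)
m=((h[...,0]>100)&(h[...,0]<128)&(h[...,1]>130)&(h[...,2]>40)).astype(np.uint8)
n,l,st,_=cv2.connectedComponentsWithStats(m)
print([st[i].tolist() for i in range(1,n) if st[i,4]>100])
E
python3 look.py
```

```text
time_s: 9.43
tool_pos: [0.4961, -0.1115, 0.0316]
tool_rot: [180.0, 0.0, 81.9]
force: [-1.1, -3.9, 0.3]
grip_width: 0.0503
grasp_force: 1.5
time_s: 10.3
tool_pos: [0.5002, -0.0818, 0.0316]
tool_rot: [180.0, 0.0, 81.9]
force: [0.4, -3.2, -0.5]
grip_width: 0.0501
grasp_force: 1.6
[-131.8    3.8] z 0.0316 push 3.1 lat -0.9 Fz -0.5 t 10.3
[[324, 215, 52, 31, 1504], [226, 216, 30, 29, 774], [263, 216, 52, 29, 1454], [383, 216, 39, 29, 1001]]
```

```bash
python3 -m crank '[{"x":0.005,"y":0,"z":0,"turn":0},{"x":0.011,"y":0,"z":0,"turn":0},{"x":0.017,"y":0,"z":0,"turn":0},{"x":0.023,"y":0,"z":0,"turn":0},{"x":0.029,"y":0,"z":0,"turn":0},{"x":0.035,"y":0,"z":0,"turn":0},{"x":0.041,"y":0,"z":0,"turn":0},{"x":0.047,"y":0,"z":0,"turn":0},{"x":0.053,"y":0,"z":0,"turn":0},{"x":0.058,"y":0,"z":0,"turn":0},{"x":0.063,"y":0,"z":0,"turn":0}]'
python3 look.py
```

```text
time_s: 11.72
tool_pos: [0.5092, -0.0194, 0.0316]
tool_rot: [180.0, 0.0, 81.9]
force: [0.8, -3.9, 0.1]
grip_width: 0.0501
grasp_force: 1.7
[-68.8   3.8] z 0.0316 push 3.8 lat -1.4 Fz 0.1 t 11.725
[[227, 222, 30, 22, 561], [264, 222, 51, 22, 1038], [324, 222, 51, 22, 1058], [382, 222, 38, 21, 696]]
```

```bash
python3 -m crank '[{"x":0.005,"y":0,"z":0,"turn":0},{"x":0.01,"y":0,"z":0,"turn":0},{"x":0.015,"y":0,"z":0,"turn":0},{"x":0.02,"y":0,"z":0,"turn":0},{"x":0.025,"y":0,"z":0,"turn":0},{"x":0.03,"y":0,"z":-0.001,"turn":0},{"x":0.035,"y":0,"z":-0.002,"turn":0},{"x":0.04,"y":0,"z":-0.003,"turn":0}]'
python3 look.py
python3 -m crank '[{"x":0.005,"y":0,"z":-0.001,"turn":0},{"x":0.01,"y":0,"z":-0.002,"turn":0},{"x":0.015,"y":0,"z":-0.003,"turn":0},{"x":0.02,"y":0,"z":-0.004,"turn":0},{"x":0.025,"y":0,"z":-0.005,"turn":0},{"x":0.03,"y":0,"z":-0.006,"turn":0},{"x":0.035,"y":0,"z":-0.007,"turn":0},{"x":0.04,"y":0,"z":-0.0085,"turn":0}]'
python3 look.py
```

```text
time_s: 12.78
tool_pos: [0.5142, 0.0202, 0.0344]
tool_rot: [-179.9, 0.0, 81.9]
force: [-1.5, -5.0, -0.3]
grip_width: 0.0502
grasp_force: 2.3
[-28.9   4.4] z 0.0344 push 5.1 lat 0.8 Fz -0.3 t 12.775
[[228, 228, 30, 15, 351], [265, 228, 50, 15, 660], [324, 228, 50, 15, 687], [382, 228, 36, 13, 439]]
time_s: 13.82
tool_pos: [0.5202, 0.0599, 0.0431]
tool_rot: [-180.0, 0.0, 81.9]
force: [-0.9, -3.4, 0.8]
grip_width: 0.0496
grasp_force: 2.0
[11.2  4. ] z 0.0431 push 3.5 lat 0.4 Fz 0.8 t 13.825
[[229, 230, 29, 12, 291], [265, 230, 50, 12, 551], [324, 230, 50, 12, 555], [381, 230, 36, 11, 369]]
```

```bash
python3 -m crank '[{"x":0.005,"y":0,"z":-0.001,"turn":0},{"x":0.01,"y":0,"z":-0.002,"turn":0},{"x":0.015,"y":0,"z":-0.003,"turn":0},{"x":0.02,"y":0,"z":-0.004,"turn":0},{"x":0.025,"y":0,"z":-0.005,"turn":0},{"x":0.03,"y":0,"z":-0.006,"turn":0},{"x":0.035,"y":0,"z":-0.007,"turn":0},{"x":0.04,"y":0,"z":-0.0085,"turn":0}]'
python3 look.py
python3 -m crank '[{"x":0.004,"y":0,"z":-0.001,"turn":0},{"x":0.008,"y":0,"z":-0.002,"turn":0},{"x":0.012,"y":0,"z":-0.003,"turn":0},{"x":0.016,"y":0,"z":-0.0035,"turn":0},{"x":0.02,"y":0,"z":-0.004,"turn":0}]'
python3 look.py
```

```text
time_s: 14.88
tool_pos: [0.5258, 0.0992, 0.0516]
tool_rot: [-180.0, 0.0, 81.9]
force: [-0.8, -4.8, 0.2]
grip_width: 0.0499
grasp_force: 2.5
[51.  4.] z 0.0516 push 4.9 lat 0.1 Fz 0.2 t 14.875
[[230, 233, 28, 9, 191], [266, 233, 49, 9, 367], [324, 233, 50, 9, 377], [381, 233, 36, 8, 245]]
time_s: 15.55
tool_pos: [0.5288, 0.1192, 0.0556]
tool_rot: [180.0, 0.0, 81.9]
force: [-0.3, -2.4, -0.6]
grip_width: 0.0498
grasp_force: 1.5
[71.2  3.9] z 0.0556 push 2.4 lat -0.0 Fz -0.6 t 15.55
[[324, 229, 56, 24, 1232], [220, 230, 33, 23, 642], [260, 230, 55, 23, 1212], [387, 230, 41, 23, 732]]
```

```bash
python3 -m crank '[{"x":0.004,"y":0,"z":-0.001,"turn":0},{"x":0.008,"y":0,"z":-0.002,"turn":0},{"x":0.012,"y":0,"z":-0.003,"turn":0},{"x":0.015,"y":0,"z":-0.0035,"turn":0},{"x":0.018,"y":0,"z":-0.004,"turn":0}]'
python3 look.py
python3 -m crank '[{"x":0.002,"y":0,"z":-0.0005,"turn":0},{"x":0.004,"y":0,"z":-0.001,"turn":0},{"x":0.006,"y":0,"z":-0.0015,"turn":0}]'
python3 look.py
```

```text
time_s: 16.23
tool_pos: [0.5312, 0.1369, 0.0596]
tool_rot: [180.0, 0.0, 81.9]
force: [-0.4, -3.2, -0.9]
grip_width: 0.0501
grasp_force: 1.6
[89.1  4. ] z 0.0596 push 3.3 lat -0.0 Fz -0.9 t 16.225
[[222, 229, 32, 22, 613], [261, 229, 54, 22, 1137], [324, 228, 55, 23, 1165], [386, 229, 40, 22, 724]]
time_s: 16.65
tool_pos: [0.5321, 0.1428, 0.0611]
tool_rot: [180.0, 0.0, 81.9]
force: [-0.7, -3.5, 0.2]
grip_width: 0.0498
grasp_force: 1.6
[95.   3.9] z 0.0611 push 3.6 lat 0.2 Fz 0.2 t 16.65
[[222, 228, 32, 23, 628], [261, 228, 54, 23, 1144], [324, 228, 55, 23, 1168], [386, 228, 40, 22, 742]]
```

```bash
for i in 1; do :; done; python3 -m crank '[{"x":0.002,"y":0,"z":-0.0005,"turn":0},{"x":0.004,"y":0,"z":-0.001,"turn":0},{"x":0.006,"y":0,"z":-0.0015,"turn":0}]'
python3 look.py
python3 -m crank '[{"x":0.002,"y":0,"z":-0.0005,"turn":0},{"x":0.004,"y":0,"z":-0.001,"turn":0}]'
python3 look.py
```

```text
time_s: 17.08
tool_pos: [0.533, 0.1488, 0.0626]
tool_rot: [180.0, 0.0, 81.9]
force: [-0.4, -3.6, 0.8]
grip_width: 0.0498
grasp_force: 1.6
[101.1   3.9] z 0.0626 push 3.6 lat -0.1 Fz 0.8 t 17.075
[[223, 228, 31, 22, 603], [261, 228, 54, 22, 1121], [324, 228, 54, 22, 1124], [385, 228, 40, 21, 737]]
time_s: 17.38
tool_pos: [0.5335, 0.1527, 0.0636]
tool_rot: [180.0, 0.0, 81.9]
force: [-1.2, -2.9, 0.6]
grip_width: 0.0503
grasp_force: 1.6
[105.   4.] z 0.0636 push 3.1 lat 0.7 Fz 0.6 t 17.375
[[324, 227, 54, 23, 1121], [223, 228, 32, 22, 589], [261, 228, 54, 22, 1078], [385, 228, 40, 21, 714]]
```

```bash
python3 -m crank '[{"x":0.002,"y":0,"z":-0.0005,"turn":0},{"x":0.004,"y":0,"z":-0.001,"turn":0}]'
python3 look.py
python3 -m crank '[{"x":0.0015,"y":0,"z":-0.0003,"turn":0},{"x":0.003,"y":0,"z":-0.0006,"turn":0}]'
python3 look.py
```

```text
time_s: 17.68
tool_pos: [0.534, 0.1567, 0.0646]
tool_rot: [180.0, 0.0, 81.9]
force: [0.6, -3.1, -1.0]
grip_width: 0.0502
grasp_force: 1.6
[109.   4.] z 0.0646 push 3.0 lat -1.0 Fz -1.0 t 17.675
[[223, 227, 32, 22, 582], [262, 227, 53, 22, 1076], [324, 227, 54, 22, 1109], [385, 227, 39, 21, 729]]
time_s: 17.98
tool_pos: [0.5345, 0.1596, 0.0652]
tool_rot: [180.0, 0.0, 81.9]
force: [0.1, -3.8, 0.5]
grip_width: 0.0503
grasp_force: 1.7
[112.   4.] z 0.0652 push 3.7 lat -0.6 Fz 0.5 t 17.975
[[223, 227, 32, 22, 589], [262, 227, 53, 22, 1077], [324, 227, 54, 22, 1102], [385, 227, 39, 21, 730]]
```

```bash
python3 -m crank '[{"x":0.0015,"y":0,"z":-0.0003,"turn":0},{"x":0.003,"y":0,"z":-0.0006,"turn":0}]'
python3 look.py
```

```text
time_s: 18.27
tool_pos: [0.5349, 0.1624, 0.0658]
tool_rot: [180.0, 0.0, 81.9]
force: [-0.9, -4.6, 0.2]
grip_width: 0.0501
grasp_force: 2.3
[114.8   4. ] z 0.0658 push 4.7 lat 0.2 Fz 0.2 t 18.275
[[228, 225, 30, 17, 440], [265, 225, 50, 18, 808], [324, 224, 51, 18, 845], [381, 225, 38, 17, 552]]
```

```bash
python3 look.py; python3 -m crank '[{"x":0.001,"y":0,"z":-0.0002,"turn":0},{"x":0.001,"y":0,"z":-0.0002,"turn":0}]'
python3 look.py
```

```text
[114.8   3.9] z 0.0658 push 3.7 lat -0.4 Fz 0.7 t 18.325
[[228, 225, 30, 17, 442], [265, 225, 50, 18, 803], [324, 224, 51, 18, 845], [381, 225, 38, 17, 552]]
time_s: 18.62
tool_pos: [0.535, 0.163, 0.0659]
tool_rot: [-180.0, 0.0, 81.9]
force: [-0.1, -5.1, -0.0]
grip_width: 0.0503
grasp_force: 2.5
[115.4   3.9] z 0.0659 push 5.0 lat -0.7 Fz -0.0 t 18.625
[[228, 225, 30, 18, 443], [265, 225, 50, 18, 809], [324, 224, 51, 19, 867], [382, 225, 37, 17, 551]]
```

The roller fell about 7 mm and stays down, and the push is rising against the spring, so the rear has dropped behind the lip. I'll back off slowly, then lift clear and look.

```bash
python3 -m crank '[{"x":-0.001,"y":0,"z":0,"turn":0},{"x":-0.002,"y":0,"z":0,"turn":0},{"x":-0.003,"y":0,"z":0,"turn":0},{"x":-0.005,"y":0,"z":0,"turn":0},{"x":-0.01,"y":0,"z":0,"turn":0},{"x":-0.02,"y":0,"z":0,"turn":0},{"x":-0.035,"y":0,"z":0,"turn":0},{"x":-0.05,"y":0,"z":-0.01,"turn":0},{"x":-0.06,"y":0,"z":-0.04,"turn":0},{"x":-0.07,"y":0,"z":-0.08,"turn":0},{"x":-0.085,"y":0,"z":-0.12,"turn":0},{"x":-0.1,"y":0,"z":-0.15,"turn":0}]'
python3 -m crank '[{"x":-0.03,"y":0,"z":-0.01,"turn":0},{"x":-0.06,"y":0,"z":-0.02,"turn":0},{"x":-0.08,"y":0,"z":-0.02,"turn":0},{"x":-0.08,"y":0,"z":-0.02,"turn":0}]'
python3 look.py
python3 - <<'E'
from h import *
b=imaging.read_camera("side")[:,:,::-1][190:350,170:370];a=imaging.read_camera("scene")[:,:,::-1][190:350,270:470]
cv2.imwrite('pics/z.png',np.vstack([cv2.resize(i,(750,600),interpolation=cv2.INTER_CUBIC)[100:400] for i in(a,b)]))
E
```

```text
time_s: 20.18
tool_pos: [0.5213, 0.0631, 0.2188]
tool_rot: [179.8, -0.0, 81.9]
force: [0.8, 0.8, 0.1]
grip_width: 0.0503
grasp_force: 0.0
time_s: 20.68
tool_pos: [0.5094, -0.0172, 0.2368]
tool_rot: [179.9, 0.0, 81.7]
force: [0.1, 0.8, 0.2]
grip_width: 0.0501
grasp_force: 0.0
[-66.6   3.8] z 0.2368 push -0.8 lat 0.1 Fz 0.2 t 20.675
[]
```

View pics/z.png

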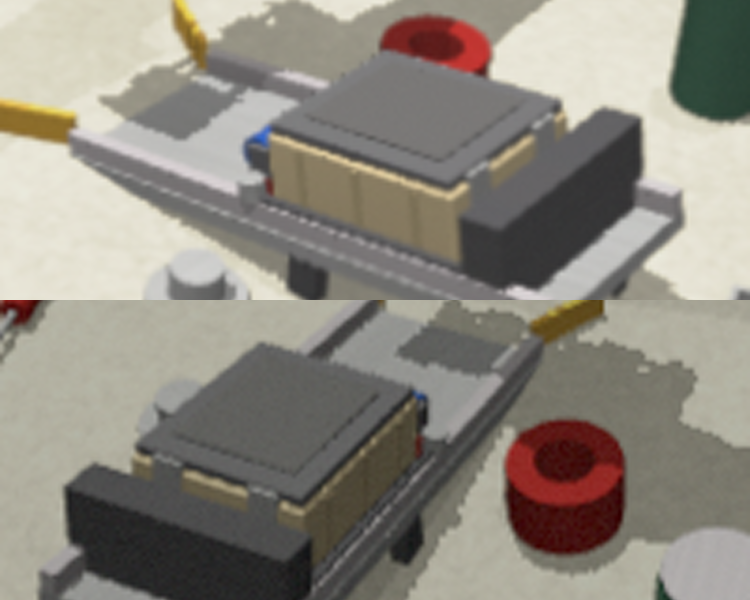

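```bash
python3 - <<'E'
from rel import *
t=np.radians(12);Cs={n:cal(n) for n in("scene","side")}
ob=[("scene",272,133,-1,-1),("scene",462,190,1,-1),("scene",562,103,1,1),("scene",388,52,-1,1),("side",265,43,-1,-1),("side",418,92,-1,1),("side",305,203,1,1),("side",137,150,1,-1)]
c,s=np.cos(D[2]),np.sin(D[2])
def f(q,full=0):
    r=[]
    for n,u,v,a,b in ob:
        x,z=a*.065,.06
        X=q[0]+x*np.cos(q[3])-z*np.sin(q[3]);Z=q[2]+x*np.sin(q[3])+z*np.cos(q[3]);Y=q[1]+b*.055
        h=X*np.cos(t)-Z*np.sin(t);w=[D[0]+c*h-s*Y,D[1]+s*h+c*Y,X*np.sin(t)+Z*np.cos(t)]
        o=(270,190) if n=="scene" else (170,190)
        r.append(w2px(n,w,Cs[n])[0]-[u/3.75+o[0],(v+100)/3.75+o[1]])
    return np.ravel(r)
q=least_squares(f,[.2,0,0,0]);print((q.x[:3]*1e3).round(1),np.degrees(q.x[3]).round(2));print(q.fun.round(1))
E
```

```text
[227.    3.2  -5.9] 0.93
[-1.6 -1.3 -2.7 -0.7  2.3 -0.7 -0.   0.  -0.9  0.9  1.3  0.8  0.5  1.5
 -1.6  0. ]
```

The last picture shows the tote flat between the guides: red lip just behind its rear wall, stop at its nose, and ring, flange and can standing. The fit gives a pitch of about +1° (it would be -3° if the rear were still on the lip), so the rear is down. I'm handing in.

```bash
python3 -c "
from cell import env
print(env.sign_off())"
```

```text
the job is handed in; nothing more can be done
None
```

The job is handed in at about 21 s: the tote lies flat on the deck with its back edge down behind the red lip, the push readings stayed around 5 N or less, the coupling ring, flange and can were left alone, and the gripper is clear.

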